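Lay a breakfast place mat

TASK

Lay the place mat for breakfast: set the square wooden block flat in the middle of the mat, half-way between the plate and the coaster, and stand the jam jar centrally on top of the block. Put the egg cup in the middle of the plate and the coffee cup in the middle of the coaster, and stand the salt pot on the mat behind the block (towards the mat's far edge, away from the robot), in line with the middle of the mat and clear of the block. Everything ends upright and let go; leave the dark wooden pepper mill standing where it is.

Things in the scene. Friction and masses are not known exactly. Their poses are not given: they have to be found in the camera images.
- mat: Stiff blue rectangular place mat fixed to the dark worktop, 250 (its x) by 380 (its y) mm, 3 mm thick. Origin at the centre of its underside, on the worktop; x points to its far long edge (away from the robot, mat turned by up to 0.2 rad), y to its left end as the robot sees it, z up.
- plate: Small white round plate, 120 mm across, fixed on the mat 125 mm from the mat's centre towards its left or right end (either, it varies). Origin at the centre of its underside, 3 mm over the worktop. Its flat middle is 84 mm across and lies 6 mm above the origin; the rim rises to 12.5 mm above the origin.
- coaster: Round cork coaster, 92 mm across, 5 mm thick, fixed on the mat 125 mm from the mat's centre across from the plate, towards the mat's other end. Origin at the centre of its underside, 3 mm over the worktop; flat top 5 mm above the origin.
- block: Loose square block of light wood, 64 by 64 mm and 16 mm thick (50 g). Origin at the centre of its underside; x and y run square to its sides, z up.
- jar: Loose small jam jar of amber glass with a steel lid, 55 mm tall, round (130 g): 52 mm across with straight sides from 5 to 22 mm up, then tapering to the lid, which is 47 mm across and 16 mm tall. Origin at the centre of its underside, z up.
- eggcup: Loose white egg cup, round, 60 mm tall (90 g): foot 42 mm across, thin 18 mm stem, hollow bowl from 28 mm up to the rim, outside 46 mm across at 40 mm up and 48 mm at the rim. Origin at the centre of its underside, z up.
- cup: Loose small white coffee cup, round, 62 mm across the rim, 60 mm tall, walls 4 mm (150 g), with a handle that stands out on its +y side to 52 mm from the cup's axis. Origin at the centre of the round body's underside, z up.
- salt: Loose salt pot, a plain white cylinder 38 mm across with a domed steel cap, 52 mm tall in all; straight sides up to 44 mm (90 g). Origin at the centre of its underside, z up.
- pepper: Loose waisted dark wooden pepper mill, 44 mm across the foot, 62 mm tall. It is not part of the job and must be left where it stands among the other loose things. Origin at the centre of its underside, z up.
Mind the look-alikes: they are no part of the job. What is shaped like the salt but purple is not meant. What is shaped like the cup but purple is not meant.

How it is judged:
At the end, for the whole second after the job is handed in: On their supports, upright within 0.1 rad, at rest: block within 15 mm of the mat's centre; jar on block within 12 mm; egg cup on plate and coffee cup on coaster within 15 mm of centre; salt pot on the mat, 55 to 115 mm behind the mat's centre, within 15 mm of its middle line (horizontal distance between block and mat below 0.015 m and height (world z) of block between 0.0005 and 0.006 m and horizontal distance between jar and block below 0.012 m and height (world z) of jar between 0.015 and 0.023 m and horizontal distance between eggcup and plate below 0.015 m and height (world z) of eggcup between 0.006 and 0.013 m and horizontal distance between cup and coaster below 0.015 m and height (world z) of cup between 0.005 and 0.012 m and y of salt in the frame of mat between -0.015 and 0.015 m and x of salt in the frame of mat between 0.055 and 0.115 m and height (world z) of salt between 0.0005 and 0.006 m and angle between each of block, jar, eggcup, cup, salt's own z axis and vertical below 0.1 rad and linear speed of each of block, jar, eggcup, cup, salt below 0.02 m/s); the robot touches nothing.
It fails at once if the pepper mill is moved by more than 15 mm or tipped (distance of pepper from where it was at the start of the episode above 0.015 m or angle between pepper's own z axis and vertical above 0.2 rad).
It also fails if it takes over 144 s, if anything falls off the work surface, if the arm or the gripper's body presses on something with over 40 N, if the wrist force passes 120 N, or if a joint passes its speed limit or range.

ROBOT

A 7-joint arm with a two-finger parallel gripper is mounted at the origin on the work surface. World frame = base frame: x ahead of the robot, y to its left, z up, the work surface at z = 0. Lengths are in m, angles in rad, forces in N, time in s.
With the tool pointing down it reaches from about 0.35 to 0.9 m from the base axis. Payload 19.9 kg.
Tool frame: the origin (TCP) lies between the finger pads; the fingertips stand 19 mm ahead of it and the grasp point (between the pads) is the TCP; z points along the fingers, y is the line along which they close (so a half turn about z gives the same grasp; the last joint's range is limited). The gripper opens to 94 mm and grips with 3 to 60 N. Pads are 16 mm wide; open, the fingers measure 119 mm over their backs; the gripper's body (75 mm by 177 mm) begins 78 mm behind the grasp point.
Start: joints at [-1.282, 0.417, -0.01, 1.614, 0.005, 1.111, -0.053], TCP at [0.203, 0.591, 0.224] pointing down, gripper open.
Joint ranges: [-2.81, 2.81], [-0.39, 2.02], [-1.27, 1.25], [0.06, 2.57], [-1.19, 4.33], [0.19, 2], [-2.82, 2.82]. Speed limits (rad/s): [1.89, 1.89, 2.39, 2.39, 3.01, 3.01, 3.01].

INTERFACE

Orientations are given as a 3x3 rotation matrix whose columns are the frame's x, y, z axes.
In Python, from rig import robot gives the robot as it stands. Calls block until the motion is done:
- robot.move_ptp(position, orientation): joint-space move of the TCP to a pose.
- robot.move_linear(position, velocity=0.15, frame=None, threshold=None): straight line of the TCP; frame=None keeps the orientation; velocity is the mean speed in m/s. With threshold (N) it stops when the force on the tool has changed by that much, and returns True; else False.
- robot.goto_joints(angles): joint-space move.
- robot.gripper_to(opening): finger opening in m; the grip force is fixed at half the most; returns when the fingers have stopped.
- robot.pause(seconds).
- robot.ik(position, orientation): joint angles nearest the present ones, or None.
- robot.get_state(): the state.
- robot.grab_frame(name): name is "side" or "top" or "wrist"; returns the picture (420x560x3 uint8, red, green, blue); there is no depth.
- robot.camera_info(name): a dict with "fx", "fy", "cx", "cy" (pixels), "rvec" (rotation vector, rad) and "tvec" (3), from world to camera coordinates, as OpenCV has them. Camera axes: x right, y down, z forward; pixel columns grow to the right and rows downward; lengths in m; the calibration is good to about 2 mm. A picture is of the moment at which its call begins: read the wrist's pose just before it. camera_info takes no time and is no camera call; for the wrist camera it gives the pose at the moment of the call.
A pose or a line that the arm cannot do raises robot.PlanningError and nothing moves.
- robot.sign_off(): hands the job in; it is judged then, once.
The state is a dict: "time": time; "qpos": joint angles; "joint_vel": joint speeds; "effort": joint torques, N m; "ee_pos": TCP position; "tool_rot": TCP orientation; "force": force on the tool from outside, world axes, zero at the start; "moment": the same for the moment, N m; "opening": finger opening in m; "grasp_force": force on a finger pad.
Only numpy, scipy, OpenCV 4.12 (cv2) and the standard library are available. Lean on these libraries where they do the work, as an engineer would, in place of code of your own. Each camera call takes 0.05 s, during which the arm holds its last target. There are 200 camera calls.

## Working session

There is one attempt and no reset: what is moved stays moved. The work goes in short steps, each a Python script; the robot and the scene stay as the last script left them, time stands still between calls to the robot, and variables do not carry over. Pictures are saved under pics/ and viewed, at most 14 in all, crops included, and the job is handed in when it is done.

```bash
mkdir -p pics; ls
python3 - <<'E'
from rig import robot
import cv2
for n in("top","side"):
    cv2.imwrite(f"pics/{n}0.png",robot.grab_frame(n)[:,:,::-1]); print(n,robot.camera_info(n))
print(robot.camera_info("wrist")); print(robot.get_state())
E
```

```text
pics
top {'fx': 435.33067248020944, 'fy': 435.33067248020944, 'cx': 277.8133797465223, 'cy': 204.94232112109125, 'rvec': array([ 2.03074689, -2.17057673,  0.25769759]), 'tvec': array([0.0360478 , 0.53199364, 1.0545489 ])}
side {'fx': 431.4967479049129, 'fy': 431.4967479049129, 'cx': 267.90279307326017, 'cy': 211.6386126321219, 'rvec': array([ 2.33979463, -0.23614582,  0.09867919]), 'tvec': array([-0.50349206,  0.13503658,  1.04736958])}
{'fx': 289.50562577656217, 'fy': 289.50562577656217, 'cx': 282.84567481485647, 'cy': 213.2181160767717, 'rvec': array([-2.38115872, -1.6990277 , -0.21723834]), 'tvec': array([-0.62434827, -0.02670341,  0.39041726])}
{'time': 0.1, 'qpos': array([-1.28151328,  0.41784736, -0.01031764,  1.61404547,  0.00467584,
        1.11070453, -0.05298826]), 'joint_vel': array([-0.00089165, -0.00257875,  0.00166   , -0.00094283, -0.00118782,
       -0.00075223, -0.00015315]), 'effort': array([ 3.67644810e-03, -8.52579618e+01,  6.41139150e-01, -4.26693428e+01,
       -4.88817994e-02,  1.63052150e-02, -1.94591547e-05]), 'ee_pos': array([0.20289053, 0.59085203, 0.22395833]), 'tool_rot': array([[-9.45795492e-01,  3.24762706e-01, -2.68131029e-04],
       [ 3.24762812e-01,  9.45795023e-01, -9.43242814e-04],
       [-5.27330954e-05, -9.79193788e-04, -9.99999519e-01]]), 'force': array([ 0.16661704, -0.57868158, -0.5417538 ]), 'moment': array([-0.03885081,  0.01635717, -0.03916038]), 'grasp_force': 0.0, 'opening': 0.09395812892670258}
```

View pics/top0.png

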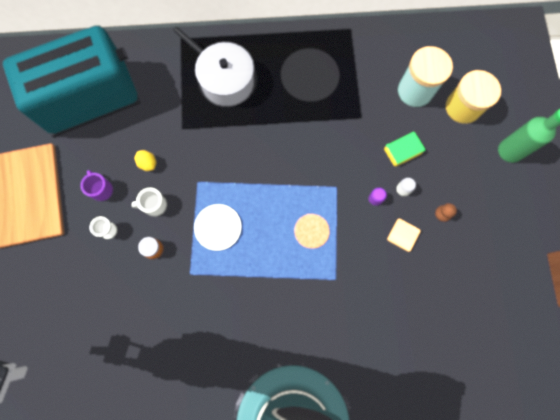

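View pics/side0.png

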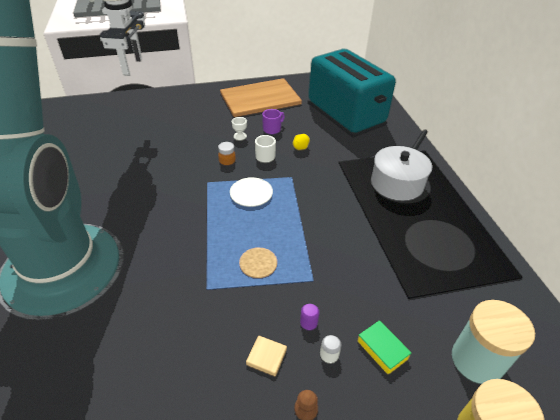

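Candidates in the top view:
- **Salt:** white with a steel cap at (406,187). The purple look-alike is at (378,197).
- **Cup:** white with a handle at (151,202). The purple look-alike is at (96,186).
- **Egg cup:** (103,229), white and could be confused with the cup.
- **Jar:** (151,248), amber.
- **Block:** (404,235), light wood. The sponge is at (405,149).
- **Pepper mill:** (447,212), to be left alone.

By the description I choose the white salt pot and the white cup with the handle. I'll check both in a close crop.

Run:
```python
import cv2,numpy as np
t=cv2.imread("pics/top0.png")
a=cv2.resize(t[140:280,75:175],None,fx=4,fy=4,interpolation=cv2.INTER_CUBIC)
b=cv2.resize(t[140:280,365:465],None,fx=4,fy=4,interpolation=cv2.INTER_CUBIC)
cv2.imwrite("pics/crop.png",np.hstack([a,b]))
```

```text
(no output)
```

View pics/crop.png

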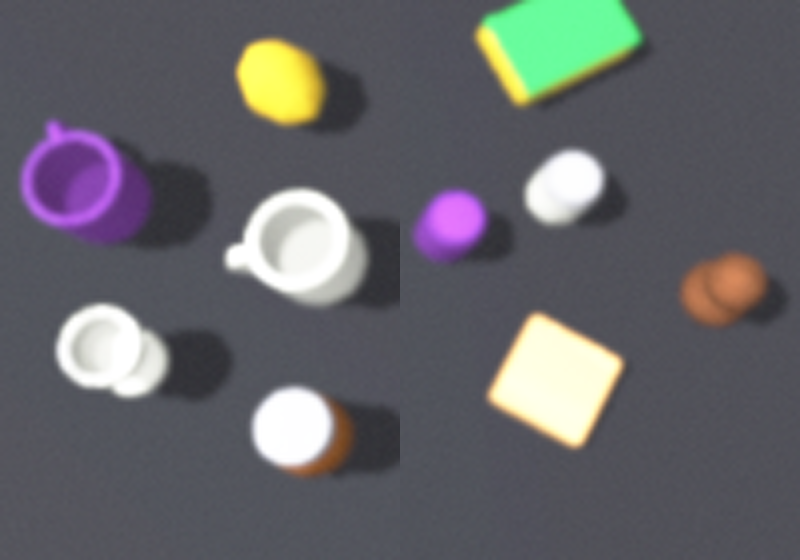

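The crop confirms the choices: a white cup with its handle to the left (rim at about 149,200), a white egg cup (rim 100,226), a jar with a steel lid (148,246), a white salt pot (cap 408,185) and a light block. The purple cup and purple salt pot are clearly distinct.

```bash
cat > vis.py <<'E'
import cv2,numpy as np
def ray(ci,px,z):
    R,_=cv2.Rodrigues(np.array(ci["rvec"]));t=np.array(ci["tvec"]);o=-R.T@t
    d=R.T@np.array([(px[0]-ci["cx"])/ci["fx"],(px[1]-ci["cy"])/ci["fy"],1]); return o+d*(z-o[2])/d[2]
def proj(ci,P):
    K=np.array([[ci["fx"],0,ci["cx"]],[0,ci["fy"],ci["cy"]],[0,0,1]])
    return cv2.projectPoints(np.array([P],float),np.array(ci["rvec"]),np.array(ci["tvec"]),K,None)[0].ravel()
E
python3 - <<'E'
from rig import robot
from vis import *
np.set_printoptions(precision=4,suppress=True)
T,S=robot.camera_info("top"),robot.camera_info("side")
c=lambda u,v:((u+.5)/4-.5+(75 if u<400 else 265),(v+.5)/4-.5+140)
for n,u,v,z in[("cup",297,241,.06),("handle",234,258,.04),("egg",100,347,.06),("jar",292,427,.055),("salt",574,179,.049),("pepper",737,281,.057),("pcup",71,178,.06),("psalt",458,219,.049)]:
    P=ray(T,c(u,v),z);print(n,P,"side",proj(S,P))
B=np.array([ray(T,c(*q),.016) for q in[(538,311),(625,361),(578,449),(487,396)]])
print("block",B.mean(0),np.linalg.norm(B-np.roll(B,-1,0),axis=1),"diag",np.linalg.norm(B[0]-B[2]),[float(np.arctan2(*(B[(i+1)%4]-B[i])[[1,0]])) for i in range(4)],"side",proj(S,B.mean(0)))
for nm,ci in(("top",T),("side",S)):
    im=cv2.imread(f"pics/{nm}0.png");h=cv2.cvtColor(im,cv2.COLOR_BGR2HSV)
    def big(m):
        cs=cv2.findContours(m,cv2.RETR_EXTERNAL,cv2.CHAIN_APPROX_NONE)[0];return max(cs,key=cv2.contourArea)
    box=np.zeros(im.shape[:2],np.uint8)
    if nm=="top":box[170:290,185:345]=255
    else:box[170:295,195:320]=255
    blue=cv2.bitwise_and(cv2.inRange(h,(105,100,60),(125,255,255)),box)
    k=big(cv2.morphologyEx(blue,cv2.MORPH_OPEN,np.ones((3,3))))
    g=np.array([ray(ci,p,.003)[:2] for p in k[:,0].astype(float)],np.float32)
    r=cv2.minAreaRect(g);print(nm,"mat",r)
    hull=cv2.fillConvexPoly(np.zeros_like(box),cv2.convexHull(k),255)
    for n,m,z in(("plate",cv2.inRange(h,(0,0,150),(180,60,255)),.0155),("coaster",cv2.inRange(h,(5,60,100),(30,255,255)),.008)):
        k2=big(cv2.bitwise_and(m,hull)); g=np.array([ray(ci,p,z)[:2] for p in k2[:,0].astype(float)],np.float32)
        print(n,cv2.fitEllipse(g))
E
```

```text
cup [0.5692 0.3312 0.06  ] side [263.9906 141.034 ]
handle [0.5658 0.378  0.04  ] side [260.1204 137.8877]
egg [0.5079 0.4558 0.06  ] side [237.9473 121.1341]
jar [0.4495 0.3356 0.055 ] side [224.9274 146.2022]
salt [ 0.5692 -0.3453  0.049 ] side [330.2337 342.0755]
pepper [ 0.4923 -0.4381  0.057 ] side [305.0522 394.3717]
pcup [0.6212 0.4777 0.06  ] side [270.8508 113.7588]
psalt [ 0.5472 -0.2659  0.049 ] side [308.8063 309.9686]
block [ 0.4428 -0.3264  0.016 ] [0.0648 0.068  0.0672 0.0681] diag 0.09414502598432553 [-2.1846770848398958, 2.532020617081616, 0.9577946428421179, -0.6449388389607468] side [265.7138 353.3206]
top mat ((0.48333436250686646, 0.03918549418449402), (0.3817232847213745, 0.25220221281051636), 84.08365631103516)
plate ((0.4961594045162201, 0.163482204079628), (0.12403427809476852, 0.12572667002677917), 164.08700561523438)
coaster ((0.46921366453170776, -0.0861828401684761), (0.08488045632839203, 0.08574296534061432), 134.05714416503906)
side mat ((0.48512306809425354, 0.03910723328590393), (0.381792277097702, 0.25051283836364746), 83.9878158569336)
plate ((0.4977312684059143, 0.1613551527261734), (0.11517145484685898, 0.12255848199129105), 86.03326416015625)
coaster ((0.4716126024723053, -0.08600112795829773), (0.08853137493133545, 0.09109644591808319), 178.2452850341797)
```

The two views agree within about 2 mm. The mat centre is at (.484,.039) with yaw −.104, and all the sizes check out. I'll start with the block.

```bash
cat > act.py <<'E'
from rig import robot
from vis import *
ZT=.18
C=np.array([.484,.039]);X=np.array([np.cos(-.104),np.sin(-.104)]);Y=np.array([-X[1],X[0]])
PL,CO,SA=C+.125*Y,C-.125*Y,C+.087*X
def rot(a): return np.array([[-np.sin(a),np.cos(a),0],[np.cos(a),np.sin(a),0],[0,0,-1]])
def over(p,a,half=True):
    q=robot.get_state()["qpos"];best=None
    for b in((a,a+np.pi) if half else (a,)):
        j=robot.ik([*p,ZT],rot(b))
        if j is not None:
            d=np.abs(np.array(j)-q).max()
            if best is None or d<best[0]: best=(d,b,j)
    robot.goto_joints(best[2]);return best[1]
def say(n):
    s=robot.get_state();print(n,"t %.1f open %.4f grip %.1f z %.4f F"%(s["time"],s["opening"],s["grasp_force"],s["ee_pos"][2]),np.round(s["force"],1),flush=True)
def pick(n,p,a,z,op):
    robot.gripper_to(op);b=over(p,a)
    robot.move_linear([*p,z],velocity=.15)
    robot.gripper_to(0);say(n+" gripped")
    robot.move_linear([*p,ZT],velocity=.25);say(n+" lifted");return b
def place(n,p,a,z,op,half=True):
    over(p,a,half)
    robot.move_linear([*p,z+.02],velocity=.2)
    hit=robot.move_linear([*p,z],velocity=.04,threshold=6);say(n+" down hit=%s"%hit)
    robot.gripper_to(op);robot.pause(.2)
    robot.move_linear([*p,ZT],velocity=.25);say(n+" released")
E
python3 - <<'E'
from act import *
print("lemon",ray(robot.camera_info("top"),(146,160),.02))
B=np.array([.4428,-.3264])
pick("block",B,.95,.0215,.086)
place("block",C,-.104,.0245,.078)
E
```

```text
lemon [0.69309373 0.35067429 0.02      ]
block gripped t 5.5 open 0.0639 grip 29.9 z 0.0218 F [-0.3  1.4  5.9]
block lifted t 6.3 open 0.0637 grip 29.9 z 0.1788 F [ 0.4  0.  -1.6]
block down hit=True t 9.0 open 0.0635 grip 29.9 z 0.0244 F [1.5 0.4 1. ]
block released t 10.4 open 0.0776 grip 0.0 z 0.1790 F [ 0.5 -0.3 -0.4]
```

Run:
```python
from act import *
pick("salt",[.5692,-.3453],.27,.027,.06)
place("salt",SA,np.pi/2-.104,.0305,.056)
pick("jar",[.4495,.3356],np.pi/2,.030,.075)
robot.pause(.2)
cv2.imwrite("pics/top1.png",robot.grab_frame("top")[:,:,::-1]);cv2.imwrite("pics/wr1.png",robot.grab_frame("wrist")[:,:,::-1])
t=cv2.imread("pics/top1.png")[160:300,180:345];cv2.imwrite("pics/top1c.png",cv2.resize(t,None,fx=4,fy=4,interpolation=cv2.INTER_CUBIC))
```

```text
salt gripped t 14.0 open 0.0378 grip 30.0 z 0.0273 F [-0.1  0.9  5. ]
salt lifted t 14.8 open 0.0376 grip 30.0 z 0.1785 F [ 0.   0.8 -0.4]
salt down hit=True t 17.5 open 0.0372 grip 30.0 z 0.0302 F [-0.6 -0.5  5.6]
salt released t 18.9 open 0.0561 grip 0.0 z 0.1792 F [-0.2 -0.9 -0.2]
jar gripped t 22.4 open 0.0507 grip 30.0 z 0.0303 F [-1.2 -0.4  6.7]
jar lifted t 23.1 open 0.0508 grip 30.0 z 0.1787 F [ 0.5 -0.6 -1.7]
```

View pics/top1c.png

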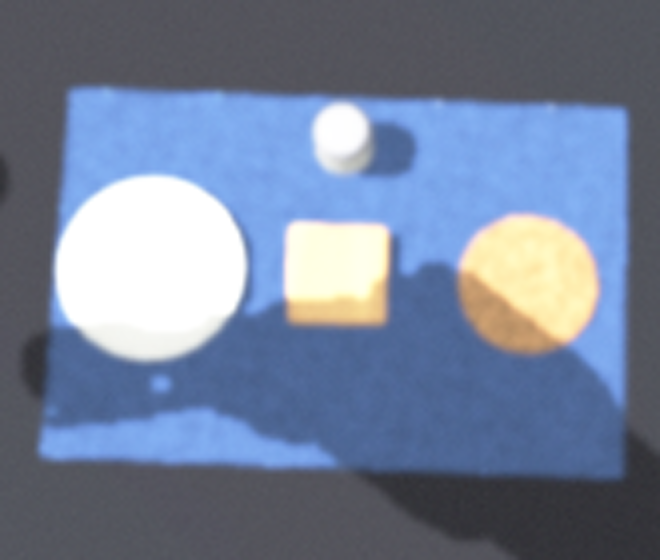

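The block sits square at crop pixel (337,274) between the plate and coaster, and the salt pot stands behind it at (343,133). Next I'll check the numbers and see how the jar hangs in the side view.

Run:
```python
from act import *
T=robot.camera_info("top");c=lambda u,v:((u+.5)/4-.5+180,(v+.5)/4-.5+160)
for n,u,v,z in(("block",337,274,.019),("salt",342,131,.051)):
    d=ray(T,c(u,v),z)[:2]-C;print(n,d@X,d@Y)
S=robot.camera_info("side");u,v=proj(S,[.4495,.3356,.16]).astype(int);print(u,v)
im=robot.grab_frame("side")[max(v-60,0):v+70,u-70:u+70,::-1];cv2.imwrite("pics/jar.png",cv2.resize(im,None,fx=4,fy=4,interpolation=cv2.INTER_CUBIC))
```

```text
block -0.0008349138282621142 0.0015633680395197448
salt 0.08814114611187851 0.0013466963031944642
222 116
```

View pics/jar.png

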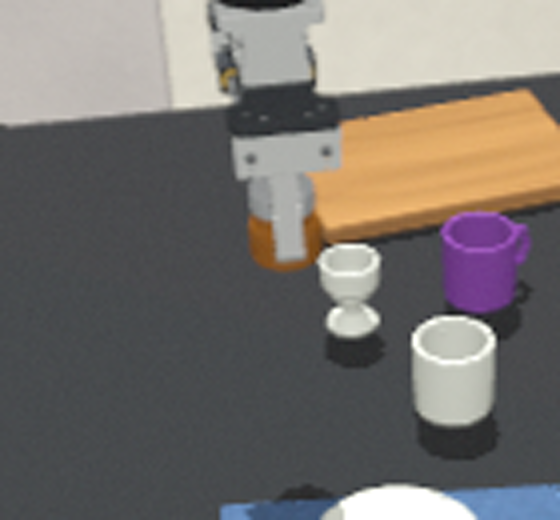

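The jar hangs upright and is centred between the fingers (crop 285,215). I'll place it, then move the egg cup and the coffee cup.

Run:
```python
from act import *
place("jar",C,np.pi/2-.104,.0495,.066)
pick("egg",[.5079,.4558],1.2,.045,.07)
place("egg",PL,1.2,.0545,.066)
b=pick("cup",[.5692,.3312],.07,.035,.080)
place("cup",CO,b,.0435,.076,half=False)
robot.move_linear([.42,-.12,.3],velocity=.3)
robot.goto_joints([-1.282,.417,-.01,1.614,.005,1.111,-.053]); robot.pause(.3); say("end")
t=robot.grab_frame("top")[140:280,180:345,::-1];s=robot.grab_frame("side")[150:300,190:325,::-1]
z=lambda i:cv2.resize(i,None,fx=4,fy=4,interpolation=cv2.INTER_CUBIC)
cv2.imwrite("pics/tf.png",z(t));cv2.imwrite("pics/sf.png",z(s))
```

```text
jar down hit=True t 25.8 open 0.0510 grip 30.0 z 0.0492 F [-1.7 -0.   6.7]
jar released t 27.2 open 0.0662 grip 0.0 z 0.1799 F [ 0.4 -0.1 -0.2]
egg gripped t 30.6 open 0.0472 grip 30.0 z 0.0454 F [-0.6  0.2  6.2]
egg lifted t 31.2 open 0.0466 grip 30.0 z 0.1785 F [ 0.2  1.3 -1.8]
egg down hit=True t 33.6 open 0.0466 grip 30.0 z 0.0543 F [-1.   0.1  6.5]
egg released t 34.9 open 0.0659 grip 0.0 z 0.1799 F [-0.2  1.9 -0.5]
cup gripped t 38.1 open 0.0603 grip 29.8 z 0.0355 F [-1.4 -0.2  6.8]
cup lifted t 38.8 open 0.0604 grip 29.8 z 0.1785 F [-0.9  0.8 -2.4]
cup down hit=True t 41.6 open 0.0600 grip 29.8 z 0.0433 F [-0.2  0.4  3.7]
cup released t 43.0 open 0.0757 grip 0.0 z 0.1796 F [-0.6  0.5 -0.4]
end t 46.7 open 0.0760 grip 0.0 z 0.2246 F [0.8 0.  0.1]
```

View pics/tf.png

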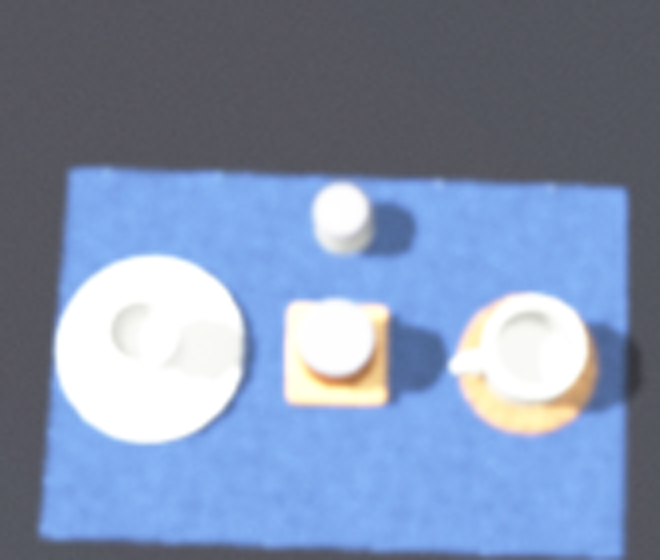

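View pics/sf.png

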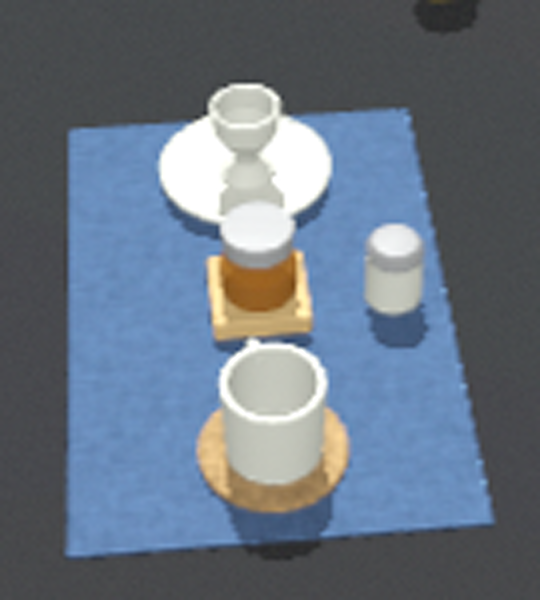

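Every item stands upright on its support: egg cup rim at side-crop (245,105), jar lid at (258,225), cup rim at (273,381) and salt pot at (395,245). I'll check the offsets in both views before handing in.

Run:
```python
from act import *
T,S=robot.camera_info("top"),robot.camera_info("side")
c=lambda u,v,a,b:((u+.5)/4-.5+a,(v+.5)/4-.5+b)
for n,t,s,z,g in(("jar",(337,339),(258,225),.074,C),("cup",(535,347),(273,381),.068,CO),("egg",(145,334),(245,106),.069,PL)):
    print(n,np.round([ray(T,c(*t,180,140),z)[:2]-g,ray(S,c(*s,190,150),z)[:2]-g],4).tolist())
```

```text
jar [[-0.0013, 0.0001], [0.0027, 0.0026]]
cup [[-0.0005, 0.0002], [0.0019, 0.0019]]
egg [[-0.002, -0.0034], [0.0027, 0.0013]]
```

All offsets are under 5 mm in both views.

```bash
python3 -c "
from rig import robot
print(robot.sign_off())"
```

```text
the job is handed in; nothing more can be done
None
```

The breakfast mat is laid and the job handed in at about 47 s of robot time: block, jar, egg cup, coffee cup and salt pot each measured within 5 mm of target, upright and released, and no move was made at the pepper mill, though I did not re-measure it at the end.

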